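# Roll the excitation filter changer to position 4

## Task

Two filter changers stand on the microscope table. Roll the knurled wheel of the one with the orange hood by its edge until the digit 4 stands in the middle of its window, then let go. Do not turn the blue-hooded changer's wheel and do not knock over or shove aside the steel objective lens standing between them.

Things in the scene. Friction and masses are not known exactly. Their poses are not given: they have to be found in the camera images.
- orange_axle (a point): Centre of the orange-hooded changer's upright knurled wheel (radius 50 mm, 16 mm wide, flat sides), 70 mm above the table. x: across the axle, roughly away from the robot; y: along it to the hood; z: up; the frame is fixed. White box, 130 (x) by 170 mm, deck 60 mm high; the wheel's upper half stands out. 12 mm shaft to the round hood (radius 46 mm, y 70 to 115 mm); free on the -y side.
- orange_wheel (a joint): Angle (rad) of wheel and digit drum: 0 with digit 0 centred in the window (top of the hood, tilted to +x, read from +x), 0.628 more per digit, 2.513 at 4; stops at 0 and 5.655. Grows as the rim's top rolls to +x of orange_axle. Starts at 1.0 to 1.75. No clicks: 0.06 N m of friction (1.2 N at the rim) holds it anywhere. Pinch the sides near the rim and carry it round, or drag the rim.
- blue_mark (a point): A point on the rim of the other changer's wheel, 50 mm from its own axle (70 mm above the table); it turns with that wheel and may be at any angle, even inside the box. This changer is fixed too and the same in every size, but has a blue hood; its wheel turns just as easily and must not be turned.
- objective: A loose steel microscope objective standing on its wide end on the table between the two changers: 34 mm wide, 56 mm high, tapering to 14 mm at the top, about 120 g; origin at the centre of its underside, z up. To be left standing where it is.
Not all that is in view belongs to the job. What is shaped like the part that bears orange_axle but yellow is not meant.

How it is judged:
By the outcome, as a careful person would: the job done as asked, in the order asked, and still so for the second after the job is handed in, with the robot touching nothing.
It also fails if it takes over 32 s, if anything falls off the work surface, if the arm or the gripper's body presses on something with over 40 N, if the wrist force passes 120 N, or if a joint passes its speed limit or range.

## Robot

A 6-joint arm with a two-finger parallel gripper is mounted at the origin on the work surface. World frame = base frame: x ahead of the robot, y to its left, z up, the work surface at z = 0. Lengths are in mm, angles in rad, forces in N, time in s.
With the tool pointing down it reaches from about 400 to 925 mm from the base axis. Payload 12.5 kg.
Tool frame: the origin (TCP) lies midway between the tips of the shut fingers; the grasp point (between the pads) lies 19 mm behind it; z points along the fingers, y is the line along which they close (so a half turn about z gives the same grasp; the last joint's range is limited). The gripper opens to 95 mm and grips with 3 to 60 N. Pads are 20 mm wide; open, the fingers measure 119 mm over their backs; the gripper's body (75 mm by 180 mm) begins 59 mm behind the grasp point.
Start: joints at [1.203, 0.491, 1.559, -0, 1.092, -0.106], TCP at [161.745, 603.729, 188.561] pointing down, gripper open.
Joint ranges: [-3.1, 3.1], [-0.84, 2.19], [0.05, 2.79], [-1.13, 4.28], [0.06, 2.93], [-2.69, 2.69]. Speed limits (rad/s): [2.22, 2.22, 2.79, 3.14, 3.14, 3.14].

## Interface

Orientations are given as [roll, pitch, yaw] about the fixed x, y, z axes, in that order (R = Rz(yaw) Ry(pitch) Rx(roll)).
In Python, from cell import state, read_camera, camera_info, env gives the robot as it stands.
- The arm moves only by the tool move_arm, never from a script. Its argument "commands" is a list of rows, each a list of 3 entries, a list of its own where there are three numbers: the shift along the world's x, y, z in cm, then the turn, a rotation vector about the world's x, y, z in degrees, then the opening, from 0 (shut) to 1 (fully open). A call has 1 to 10 rows; each row shifts and turns the commanded pose from where the row before left it; what a row does not reach is not made up. A row lasts 1/10 s, in which the tool goes at most 50 mm and 8.59 degrees, less where a joint would pass 70% of its speed; a pose out of reach is approached as far as the arm can. A call with a gripper value outside its range is refused whole. The fingers move at their own pace and stop on an object; the grip force is fixed at half the most. Time passes only in rows, so rows that do not move let the fingers close. It gives the time, the measured TCP pose, the force, the opening and the grip force at its end, in the units of the state.
- state(): the state, without advancing time (a new reading comes with each control period).
- read_camera(name): name is "scene" or "top" or "wrist"; returns the picture (400x640x3 uint8, blue, green, red); there is no depth.
- camera_info(name): a dict with "K" (3x3 intrinsics, pixels), "cam_to_world" (4x4, takes a point from camera to world coordinates). Camera axes: x right, y down, z forward; pixel columns grow to the right and rows downward; lengths in mm; the calibration is good to about 2 mm. A picture is of the moment at which its call begins: read the wrist's pose just before it. camera_info takes no time and is no camera call; for the wrist camera it gives the pose at the moment of the call.
- env.job_done(): hands the job in; it is judged then, once.
The state is a dict: "t": time; "joints": joint angles; "qvel": joint speeds; "tau": joint torques, N m; "eef_pos": TCP position; "tcp_rot": TCP orientation; "ft_force": force on the tool from outside, world axes, zero at the start; "moment": the same for the moment, N m; "opening": opening from 0.0 (shut) to 1.0 (fully open); "grip_force": force on a finger pad.
Only numpy, scipy, OpenCV 4.12 (cv2) and the standard library are available. Lean on these libraries where they do the work, as an engineer would, in place of code of your own. Each camera call takes 0.05 s, during which the arm holds its last target. There are 200 camera calls.

## Working session

There is one attempt and no reset: what is moved stays moved. The work goes in short steps, Python scripts to look and compute and a tool call to move; the robot and the scene stay as the last step left them, time stands still between calls to the robot, and variables do not carry over. Pictures are saved under pics/ and viewed, at most 10 in all, crops included, and the job is handed in when it is done.

Besides the shell and the picture viewer there is one more tool, called as a command line: name --argument value ..., lists and objects as JSON in quotes. move_arm: Moves the arm, as the interface text tells. Its arguments: {"type":"object","properties":{"commands":{"type":"array"}},"required":["commands"]}

```bash
mkdir -p pics
python3 - <<'E'
from cell import *
import cv2,numpy as np
for n in ["scene","top"]:
    cv2.imwrite(f"pics/{n}0.png",read_camera(n)); c=camera_info(n); print(n,np.round(c["K"],1).tolist(),np.round(c["cam_to_world"],3).tolist())
s=state();print(s["t"],s["eef_pos"],s["tcp_rot"])
E
```

```text
scene [[498.0, 0.0, 314.8], [0.0, 498.0, 196.6], [0.0, 0.0, 1.0]] [[0.828, 0.336, -0.449, 1046.112], [0.561, -0.478, 0.676, -733.034], [0.013, -0.812, -0.584, 842.108], [0.0, 0.0, 0.0, 1.0]]
top [[499.9, 0.0, 311.3], [0.0, 499.9, 196.4], [0.0, 0.0, 1.0]] [[0.006, -0.982, 0.19, 176.218], [-1.0, -0.004, 0.012, 134.546], [-0.011, -0.19, -0.982, 1547.445], [0.0, 0.0, 0.0, 1.0]]
0.1 [161.65428433 603.4816892  188.01159786] [-3.14061432e+00 -1.27748154e-04  2.87981591e+00]
```

View pics/scene0.png

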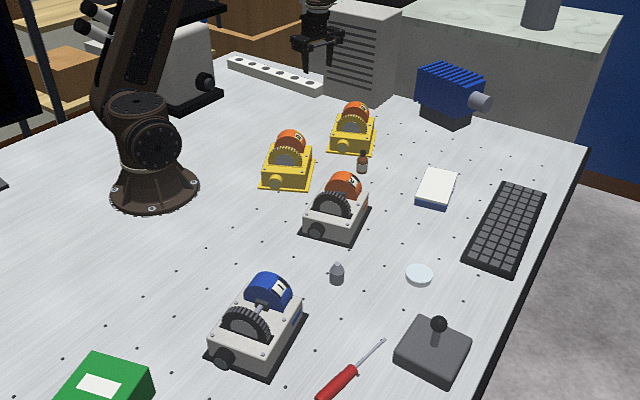

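View pics/top0.png

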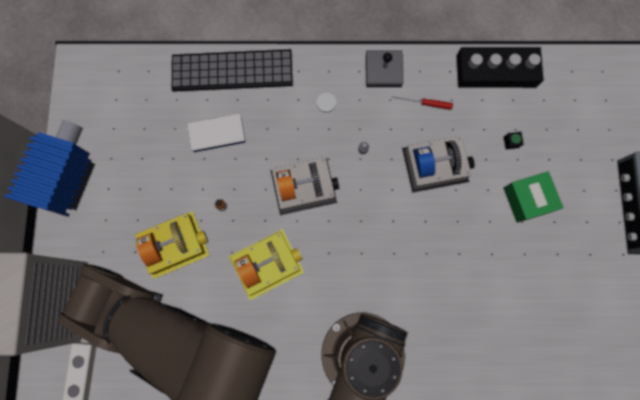

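The scene picture shows four changers. At (335,207) is a white box with an orange hood, which is the one meant. The yellow boxes with orange hoods at (288,163) and (352,128) are decoys, and the one at (257,325) is white with a blue hood. The objective is at (337,273) in scene and (363,147) in top. I'll confirm with an enlarged crop.

Run:
```python
import cv2,numpy as np
a=cv2.imread("pics/scene0.png")[160:290,290:390]; b=cv2.imread("pics/top0.png")[130:220,260:380]
a=cv2.resize(a,None,fx=4.5,fy=4.5,interpolation=cv2.INTER_CUBIC)[:600]
b=cv2.resize(b,None,fx=2.9,fy=2.9,interpolation=cv2.INTER_CUBIC)
o=np.zeros((585,800,3),np.uint8);o[:585,:450]=a[:585];o[:b.shape[0],452:452+348]=b[:,:348];cv2.imwrite("pics/crop1.png",o)
```

```text
(no output)
```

View pics/crop1.png

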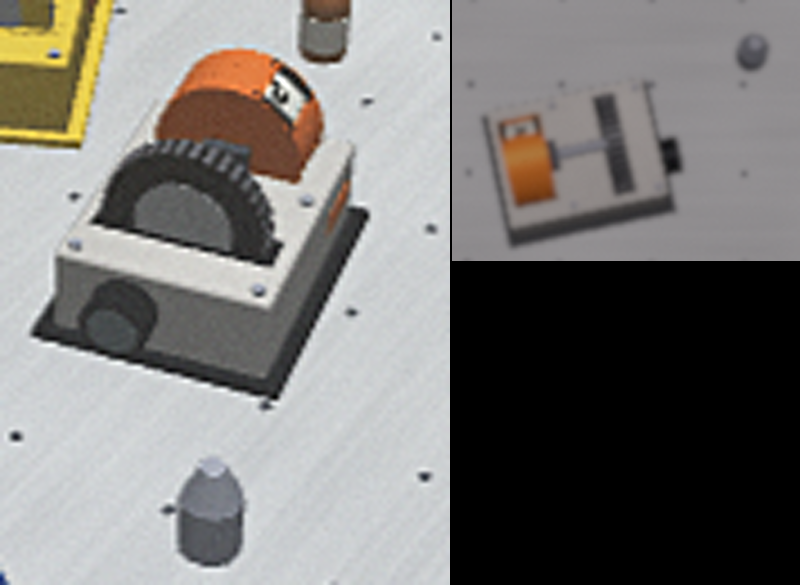

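The crop shows a white box, orange hood and black wheel, with about a 2 in the window, so this is the changer meant. Next I work out its pose.

```bash
cat > h.py <<'E'
import numpy as np,cv2
from cell import *
def ray(n,px,z,ci=None):
    c=ci or camera_info(n); T=np.array(c["cam_to_world"]); d=T[:3,:3]@np.linalg.inv(c["K"])@[px[0],px[1],1]
    return T[:3,3]+d*(z-T[2,3])/d[2]
def proj(n,P,ci=None):
    c=ci or camera_info(n); T=np.array(c["cam_to_world"]); q=(np.atleast_2d(P)-T[:3,3])@T[:3,:3]@np.array(c["K"]).T
    return q[:,:2]/q[:,2:]
E
python3 - <<'E'
from h import *
t=lambda x,y:((x-452)/2.9+260,y/2.9+130); s=lambda x,y:(x/4.5+290,y/4.5+160)
for n,f,L in [("top",t,[("FR",645,83),("BR+x",487,113),("B-x",510,228),("F-x",670,208)]),("scene",s,[("F+x",272,300),("F-x",60,253),("B+x",353,148)])]:
    for l in L: print(n,l[0],ray(n,f(*l[1:]),60).round(0))
for a in [(605,97),(628,193),(615,145)]: print("wheel",ray("top",t(*a),60).round(),ray("top",t(*a),120).round())
print("shaft",ray("top",t(553,153),76).round(),ray("top",t(606,145),76).round())
print("obj",ray("top",t(752,50),30).round(),ray("scene",s(211,462),56).round(),ray("scene",s(211,545),0).round())
E
```

```text
top FR [583. 107.  60.]
top BR+x [550. 274.  60.]
top B-x [426. 248.  60.]
top F-x [448.  81.  60.]
scene F+x [589. 117.  60.]
scene F-x [469.  84.  60.]
scene B+x [554. 270.  60.]
wheel [567. 149.  60.] [552. 149. 120.]
wheel [464. 125.  60.] [452. 125. 120.]
wheel [515. 139.  60.] [502. 139. 120.]
shaft [503. 203.  76.] [512. 148.  76.]
obj [628. -10.  30.] [628.  -8.  56.] [631. -10.   0.]
```

move_arm --commands '[[[2.5,-3.5,0.8],[0,0,2.6],0.6],[[2.5,-3.5,0.8],[0,0,2.6],0.6],[[2.5,-3.5,0.8],[0,0,2.6],0.6],[[2.5,-3.5,0.8],[0,0,2.6],0.6],[[2.5,-3.5,0.8],[0,0,2.6],0.6],[[2.5,-3.5,0],[0,0,2.6],0.6],[[2.5,-3.5,0],[0,0,2.6],0.6],[[2.5,-3.5,0],[0,0,2.6],0.6],[[2.5,-3.5,0],[0,0,2.6],0.6],[[2.5,-3.5,0],[0,0,2.6],0.6]]'

```text
t: 1.1
eef_pos: [412.4, 252.1, 228.5]
tcp_rot: [3.142, -0.0, -2.948]
ft_force: [0.4, 0.2, 0.7]
opening: 0.599
grip_force: 0.0
```

move_arm --commands '[[[3.0,-3.8,0],[0,0,0],0.6],[[3.0,-3.8,0],[0,0,0],0.6],[[3.0,-3.8,0],[0,0,0],0.6],[[0,0,0],[0,0,0],0.6],[[0,0,0],[0,0,0],0.6]]'

```text
t: 1.6
eef_pos: [501.8, 138.9, 228.0]
tcp_rot: [3.141, -0.001, -2.952]
ft_force: [-0.3, 0.3, -0.6]
opening: 0.599
grip_force: 0.0
```

Run:
```python
from h import *
s=state();print(s["t"],s["eef_pos"],s["tcp_rot"],s["joints"],s["opening"])
c=camera_info("wrist");print(np.round(c["cam_to_world"],3).tolist(),np.round(c["K"],0).tolist())
im=read_camera("wrist");cv2.imwrite("pics/w1.png",im)
```

```text
1.6 [501.77765457 138.91063772 228.03672006] [ 3.14133897e+00 -1.20039622e-03 -2.95187820e+00] [ 1.43046546e-01  3.01383417e-01  1.75822378e+00  2.23451325e-04
  1.08319639e+00 -1.61756889e+00] 0.5993339897667891
[[-0.187, 0.948, 0.257, 429.061], [0.982, 0.181, 0.049, 123.76], [0.0, 0.262, -0.965, 423.663], [0.0, 0.0, 0.0, 1.0]] [[321.0, 0.0, 315.0], [0.0, 321.0, 199.0], [0.0, 0.0, 1.0]]
```

View pics/w1.png

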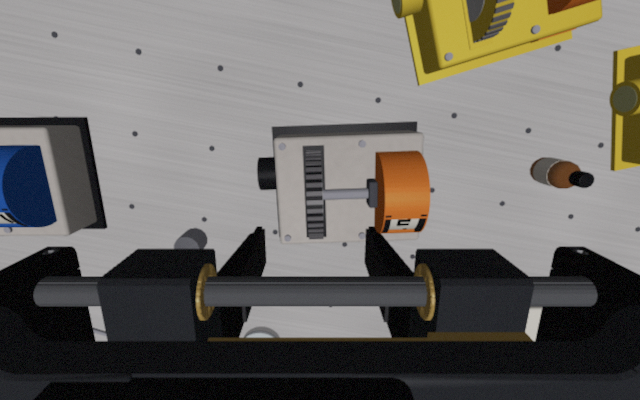

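The picture shows the wheel at columns 304-325, rows 147-238. The shaft runs along row 194 from x=325 to 370, the hood is at (402,190), and the digit window is at (404,224).

Run:
```python
from h import *
w=lambda p,z: ray("wrist",p,z).round(1)
print("deck corners",[w(p,60)[:2] for p in [(275,133),(421,131),(283,243)]])
print("wheel near/far",w((313.5,147),60),w((316,238),60), "top mid",w((314.5,193),120),"shaft",w((326,195),76),w((368,194),76))
# predict
for yaw in (0.18,0.2):
  for C in ([510,138,70],[505,138,70]):
    X=np.array([np.cos(yaw),np.sin(yaw),0]);Y=np.array([-X[1],X[0],0]);C=np.array(C,float)
    P=[C+X*50*np.sin(a)+[0,0,50*np.cos(a)] for a in (-1.37,-.8,0,.8,1.37)]+[C+8*Y,C+70*Y]
    print(yaw,C,proj("wrist",P).round(0).tolist())
im=cv2.imread("pics/w1.png")[120:255,250:440];cv2.imwrite("pics/w1c.png",cv2.resize(im,None,fx=4.2,fy=4.2,interpolation=cv2.INTER_CUBIC))
```

```text
deck corners [array([459.3,  85.2]), array([426.4, 244.2]), array([587.7, 115.4])]
wheel near/far [466.4 130.1  60. ] [573.6 153.8  60. ] top mid [503.7 138.5 120. ] shaft [514.5 153.7  76. ] [504.4 199.6  76. ]
0.18 [510. 138.  70.] [[313.0, 145.0], [313.0, 160.0], [313.0, 199.0], [313.0, 228.0], [313.0, 231.0], [320.0, 187.0], [375.0, 188.0]]
0.18 [505. 138.  70.] [[314.0, 140.0], [314.0, 155.0], [314.0, 194.0], [313.0, 224.0], [313.0, 227.0], [321.0, 183.0], [376.0, 184.0]]
0.2 [510. 138.  70.] [[312.0, 145.0], [312.0, 160.0], [313.0, 199.0], [313.0, 228.0], [313.0, 231.0], [320.0, 187.0], [375.0, 187.0]]
0.2 [505. 138.  70.] [[313.0, 140.0], [313.0, 155.0], [314.0, 194.0], [314.0, 224.0], [314.0, 227.0], [321.0, 183.0], [376.0, 183.0]]
```

View pics/w1c.png

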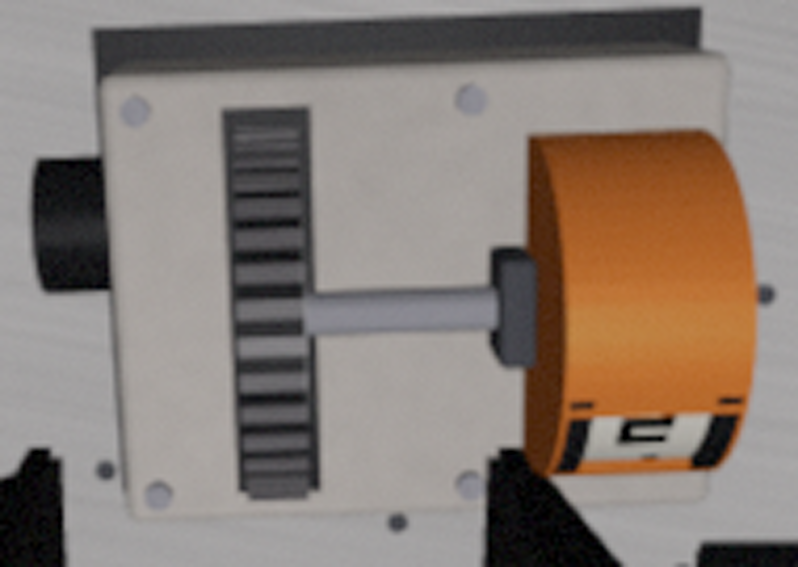

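The window shows an upside-down 2. I take the axle at (515, 139, 70) with yaw 0.21. First I tilt −20° about the axle and pre-position at radius 124 mm.

move_arm --commands '[[[-0.7,-0.22,-1.05],[1.04,-4.89,0.3],0.45],[[-0.7,-0.22,-1.05],[1.04,-4.89,0.3],0.45],[[-0.7,-0.22,-1.05],[1.04,-4.89,0.3],0.45],[[-0.7,-0.22,-1.05],[1.04,-4.89,0.3],0.45],[[0,0,0],[0,0,0],0.45],[[0,0,0],[0,0,0],0.45]]'

```text
t: 2.25
eef_pos: [473.4, 131.9, 187.1]
tcp_rot: [3.139, 0.348, -2.928]
ft_force: [0.6, 0.4, -0.1]
opening: 0.454
grip_force: 0.0
```

```bash
cat > m.py <<'E'
from h import *
from scipy.spatial.transform import Rotation as R
C=np.array([515,139,70.]);yaw=.21
X=np.array([np.cos(yaw),np.sin(yaw),0]);Y=np.array([-X[1],X[0],0]);Z=np.array([0,0,1.])
def rep():
    s=state();p=s["eef_pos"];M=R.from_euler("xyz",s["tcp_rot"]).as_matrix()
    d=p-C;r=d-Y*(d@Y);u=-M[:,2]
    print("t",s["t"],"pos",p.round(1),"alongY",round(d@Y,1),"r",np.linalg.norm(r).round(1),"phi_pos",np.degrees(np.arctan2(r@X,r@Z)).round(1),"phi_tool",np.degrees(np.arctan2(u@X,u@Z)).round(1),"u.Y",round(u@Y,3),"toolY.X",round(M[:,1]@X,3),"open",s["opening"],s["grip_force"],"ft",s["ft_force"].round(1))
def tgt(r,phi,y=0):
    f=np.radians(phi);return C+r*(np.sin(f)*X+np.cos(f)*Z)+y*Y
E
python3 - <<'E'
from m import *
rep(); print(((tgt(24,-20)-state()["eef_pos"])/10).round(2))
im=read_camera("wrist");cv2.imwrite("pics/w2.png",im)
E
```

```text
t 2.25 pos [473.4 131.9 187.1] alongY 1.7 r 124.5 phi_pos -19.8 phi_tool -19.9 u.Y -0.004 toolY.X -0.005 open 0.4540816085354612 0.0 ft [ 0.6  0.4 -0.1]
[ 3.36  0.54 -9.46]
```

View pics/w2.png

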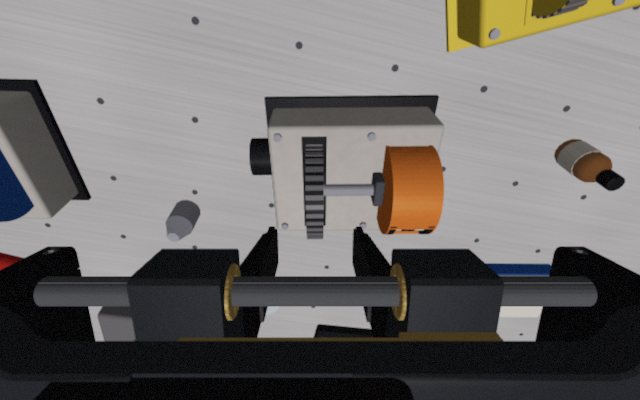

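The wheel (column 314) is centred between the fingers (276 and 355). I'm descending along the radius and closing.

move_arm --commands '[[[0.84,0.14,-2.36],[0,0,0],0.45],[[0.84,0.14,-2.36],[0,0,0],0.45],[[0.84,0.14,-2.36],[0,0,0],0.45],[[0.84,0.14,-2.36],[0,0,0],0.45],[[0,0,0],[0,0,0],0.45],[[0,0,0],[0,0,0],0.45]]'

```text
t: 2.9
eef_pos: [507.8, 137.0, 92.4]
tcp_rot: [3.139, 0.348, -2.928]
ft_force: [0.2, -0.7, -0.2]
opening: 0.449
grip_force: 0.0
```

move_arm --commands '[[[0,0,0],[0,0,0],0],[[0,0,0],[0,0,0],0],[[0,0,0],[0,0,0],0],[[0,0,0],[0,0,0],0],[[0,0,0],[0,0,0],0]]'

```text
t: 3.4
eef_pos: [507.4, 136.5, 92.5]
tcp_rot: [3.139, 0.349, -2.929]
ft_force: [-0.5, -0.5, 0.6]
opening: 0.086
grip_force: 0.0
```

Run:
```python
from m import *
rep()
p=state()["eef_pos"]
for a in range(-20,31,5): print(a,((tgt(24,a+5)-tgt(24,a))/10).round(2))
print((5*Y).round(2))
```

```text
t 3.4 pos [507.4 136.5  92.5] alongY -0.8 r 23.9 phi_pos -19.5 phi_tool -20.0 u.Y -0.004 toolY.X -0.004 open 0.08626904397304969 0.0 ft [-0.5 -0.5  0.6]
-20 [0.2  0.04 0.06]
-15 [0.2  0.04 0.05]
-10 [0.2  0.04 0.03]
-5 [0.2  0.04 0.01]
0 [ 0.2   0.04 -0.01]
5 [ 0.2   0.04 -0.03]
10 [ 0.2   0.04 -0.05]
15 [ 0.2   0.04 -0.06]
20 [ 0.19  0.04 -0.08]
25 [ 0.18  0.04 -0.1 ]
30 [ 0.17  0.04 -0.11]
[-1.04  4.89  0.  ]
```

move_arm --commands '[[[0,0,0],[0,0,0],0],[[0,0,0],[0,0,0],0]]'

```text
t: 3.6
eef_pos: [507.3, 136.5, 92.2]
tcp_rot: [3.139, 0.349, -2.929]
ft_force: [0.3, 0.5, 0.2]
opening: 0.002
grip_force: 0.0
```

Run:
```python
from m import *
rep()
im=read_camera("scene")[160:250,290:390];im2=read_camera("wrist")[100:300,200:460]
a=cv2.resize(im,(400,360),interpolation=cv2.INTER_CUBIC);b=cv2.resize(im2,(398,306))
o=np.zeros((360,800,3),np.uint8);o[:,:400]=a;o[:306,402:]=b;cv2.imwrite("pics/g1.png",o)
```

```text
t 3.6 pos [507.3 136.5  92.2] alongY -0.8 r 23.6 phi_pos -19.8 phi_tool -20.0 u.Y -0.004 toolY.X -0.004 open 0.0015799827173625185 0.0 ft [0.3 0.5 0.2]
```

View pics/g1.png

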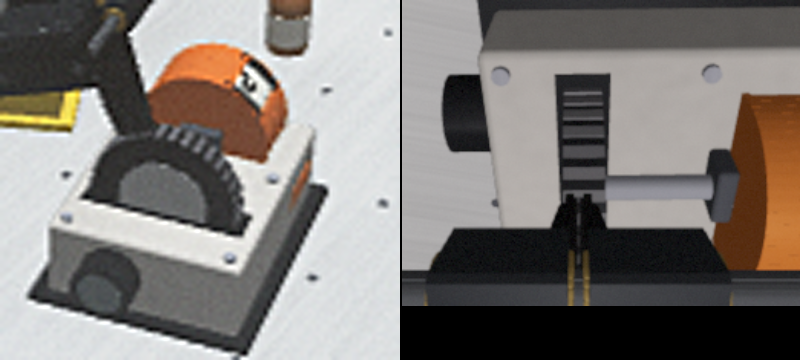

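Run:
```python
from m import *
o=np.zeros((600,800,3),np.uint8)
p=state()["eef_pos"]
for k,(n,x0,y0,w,h,s) in enumerate([("scene",285,140,100,130,4),("wrist",230,90,200,210,2)]):
    im=read_camera(n)[y0:y0+h,x0:x0+w];im=cv2.resize(im,None,fx=s,fy=s,interpolation=cv2.INTER_CUBIC)
    pr=lambda P:((proj(n,P)-[x0,y0]+.5)*s).astype(int)
    for y,c in((-8,(0,255,0)),(8,(0,255,255))):
        cv2.polylines(im,[pr([tgt(50,a,y) for a in range(-80,81,5)])],False,c,1)
    M=R.from_euler("xyz",state()["tcp_rot"]).as_matrix()
    for q,c in((p,(0,0,255)),(p-19*M[:,2],(255,0,255))): cv2.circle(im,tuple(int(v) for v in pr(q)[0]),4,c,-1)
    cv2.polylines(im,[pr([C,C+70*Y])],False,(255,0,0),1)
    o[:im.shape[0],k*400:k*400+400]=im[:,:400]
cv2.imwrite("pics/ov.png",o[:540])
```

```text
(no output)
```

View pics/ov.png

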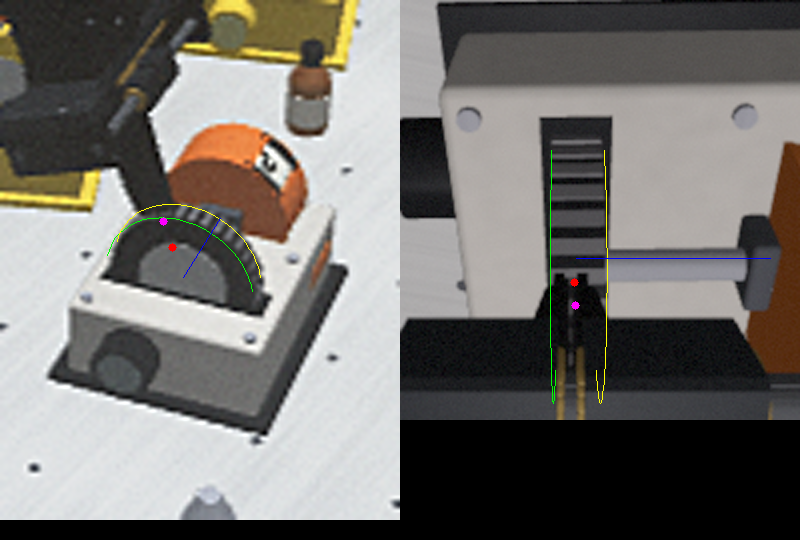

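The overlay puts the tips inside the wheel's outline, yet the fingers shut fully with no grip force. I'm testing this with a small 15° carry about the axle while watching the force.

move_arm --commands '[[[0.2,0.04,0.06],[-1.04,4.89,0],0],[[0.2,0.04,0.05],[-1.04,4.89,0],0],[[0.2,0.04,0.03],[-1.04,4.89,0],0],[[0,0,0],[0,0,0],0]]'

```text
t: 4.2
eef_pos: [515.4, 138.0, 93.8]
tcp_rot: [3.138, 0.088, -2.929]
ft_force: [2.1, -1.4, 4.9]
opening: 0.002
grip_force: 3.0
```

Run:
```python
from m import *
rep()
im=read_camera("scene")[160:250,290:390];im2=read_camera("wrist")[100:300,200:460]
cv2.imwrite("pics/s3.png",read_camera("scene"))
a=cv2.resize(im,(400,360),interpolation=cv2.INTER_CUBIC);b=cv2.resize(im2,(398,306))
o=np.zeros((360,800,3),np.uint8);o[:,:400]=a;o[:306,402:]=b;cv2.imwrite("pics/g2.png",o)
```

```text
t 4.2 pos [515.4 138.   93.8] alongY -1.1 r 23.8 phi_pos 0.3 phi_tool -5.0 u.Y -0.003 toolY.X -0.003 open 0.001686054073035053 2.9584182053804398 ft [ 2.1 -1.4  4.9]
```

View pics/g2.png

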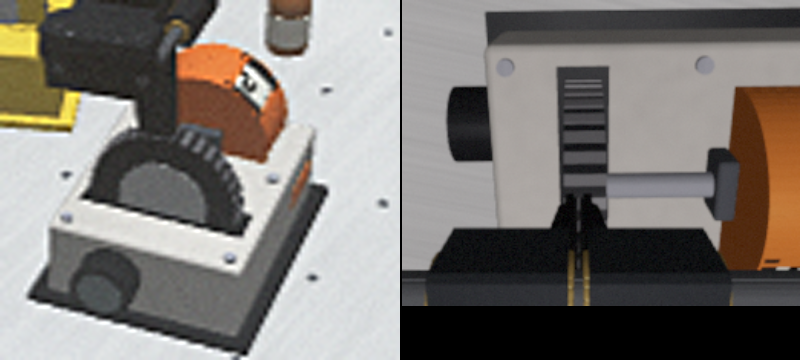

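There is contact now (4.9 N upward, grip 3 N). I'll compare the window and wheel numerically before and after to see whether the wheel moved.

Run:
```python
from m import *
a=cv2.imread("pics/scene0.png");b=cv2.imread("pics/s3.png")
d=cv2.absdiff(a,b).max(2)
print("window diff",d[172:190,343:362].mean().round(1),"deck diff",d[215:228,330:350].mean().round(1),"side face diff",d[205:220,316:340].mean().round(1))
def asc(im):
    g=cv2.cvtColor(im[172:190,344:362],cv2.COLOR_BGR2GRAY);g=cv2.resize(g,None,fx=2,fy=1,interpolation=cv2.INTER_CUBIC)
    for r in g: print("".join(" .:-=+*#%@"[min(9,v//24)] for v in r))
asc(a);print();asc(b)
p=state()["eef_pos"];print(proj("scene",[p,tgt(50,0),tgt(50,0,8),tgt(50,0,-8)]).round(1).tolist(), proj("top",[p]).round(1).tolist())
# dark finger profile just above the rim in scene
g=cv2.cvtColor(b,cv2.COLOR_BGR2GRAY)[185:215,318:352]
for i,r in enumerate(g): print(185+i,"".join(" .:-=+*#%@"[min(9,v//18)] for v in r))
```

```text
window diff 13.0 deck diff 14.1 side face diff 11.4
************#%%%%%%%%%@%%*=:::::::::
***********+=--=*%%@@@%%@%%#+-::....
***********+==++=-=*%@@@@@%%@@@@%###
*************++-:...:=*%%@@%%%%%%%%%
***********+++##+-. ...-*%%@%%%%%%%%
***********+=+%@@@%+-....-*%%%%%%%%%
**********#*=:.-#@@@%+-....=*@@%%%%%
********+*%@@#=-+#@@@@#+-. .:+#@@@%%
**#*=--=+#@@#=.-#@#*%@@@#+-. .=#%@%%
--==+++=-=#%#+--=-.:*@@@@%#=:..=#@@@
--------::.:=++=:..=#@@@@%#+---=+#%%
---------==-::=+*#%@@@%%%%#*+===-=#%
------------::.:-+%@@@@%*+++====-=*#
---------------:::-+#@@%#*+=====-=++
----------------::.:-=*#*++=====-=++
-------------------:.:=*++======---=
------------------=-::--=======-----
--------------------:-=========---=+

***********#%%@@@@@@@@@@@#+::.::::::
************+--=*%@@@@@@@@@#+-:.....
************==++=-+#%@@@@@@@@@@@%%##
**************+-:...:=#@@@@@@@@@@@@@
************+*%#+-.   .-*@@@@@@@@@@@
************=*@@@@@*-.. .-*%@@@@@@@@
**********#*+-.-%@@@%+-.  .=#@@@@@@@
*********#@@#=.-#@@@@@%+-. .:+%@@@@@
*##*=-==+#%#==*%%#==#@@@%+-. :+#%@@@
:-=+++++-=#%#+=::::=#@@@@@#+:..=#@@@
--------::.
[... 836 characters left out ...]
97 :::::::::::::::::::-*=:=*=:-======
198 :::::-:-::::::::::::::-**-=**=---=
199 ::::::::::::::::::::::-+=-++@@@@#+
200 ::-::::::-=::::::::::::::=*-=@@@@@
201 :::::--+**+*##=::::::::::++:-=@@@@
202 ::::-+*+*+*++++++:::::::::--+=@@@@
203 :::=+++++++++*++*+=::::::::=*-=@@@
204 ::-+++++++++++++++#=:::::::==-=#@@
205 ::+*++++++++++++++**+::::::::==*@@
206 ::+*++++++++++++*+++#+:::-:::+-=#@
207 :-+*+++++++++++++++++=:::::::=-=@@
208 :-+**++++*++++++++++++=:::::::==#@
209 :-+*+++++++++++++++++*+-::-:-:=--@
210 :-+**++++++++++++++++++=:::-::-==@
211 -..:==+*+++++++++++++++=-:::::-=*@
212 @@@#-..:==++**+++++++++=::-:::-=*@
213 @@@@@@@#-..:==+*++++++*=:::--:-+-*
214 @@@@@@@@@@@#=...-=++***=:::-::-+=:
```

move_arm --commands '[[[0,0,2],[0,0,0],0],[[0,0,2],[-1.04,4.89,0],0],[[0,0,0],[0,0,0],0]]'

```text
t: 4.65
eef_pos: [514.6, 138.0, 135.3]
tcp_rot: [3.138, 0.003, -2.929]
ft_force: [-0.8, -0.3, -0.4]
opening: 0.002
grip_force: 0.0
```

move_arm --commands '[[[0,0,-0.5],[0,0,0],0],[[0,0,0],[0,0,0],0]]'

```text
t: 4.85
eef_pos: [512.0, 137.6, 126.9]
tcp_rot: [3.138, -0.001, -2.929]
ft_force: [-0.4, -0.4, 0.1]
opening: 0.001
grip_force: 0.0
```

move_arm --commands '[[[0,0,-0.5],[0,0,0],0],[[0,0,0],[0,0,0],0]]'

```text
t: 5.05
eef_pos: [512.6, 137.6, 122.4]
tcp_rot: [3.138, -0.001, -2.929]
ft_force: [-0.8, 0.6, 0.3]
opening: 0.005
grip_force: 0.0
```

move_arm --commands '[[[0,0,-0.4],[0,0,0],0],[[0,0,0],[0,0,0],0]]'

```text
t: 5.25
eef_pos: [513.1, 137.7, 118.9]
tcp_rot: [3.138, -0.001, -2.929]
ft_force: [0.1, 0.5, -0.1]
opening: 0.004
grip_force: 0.0
```

Run:
```python
from m import *
rep()
cv2.imwrite("pics/s4.png",read_camera("scene"));b=cv2.imread("pics/s4.png")
g=cv2.cvtColor(b,cv2.COLOR_BGR2GRAY)[175:205,318:352]
for i,r in enumerate(g): print(175+i,"".join(" .:-=+*#%@"[min(9,v//18)] for v in r))
p=state()["eef_pos"];print(proj("scene",[p]))
```

```text
t 5.25 pos [513.1 137.7 118.9] alongY -0.9 r 49.0 phi_pos -2.5 phi_tool 0.0 u.Y -0.004 toolY.X -0.002 open 0.003977586172524331 0.0 ft [ 0.1  0.5 -0.1]
175 @+:...:::::::::::=#%%%%%%%%%%%%%%*
176 @@@@@+.:::::::-:.+%#%%%%%%%%%%%%#@
177 @@@@@@#:::::::::.+%%%%%%%%%%%%%%*@
178 @@@@@@#:::::::::.*%%@@%%%%%%%%%@+:
179 @@@@@@%-.:::::::.****#%@@@@%@%%@#=
180 @@@@@@%-.::::::::-=--===+#%@+*%@+@
181 @@@@@@%-:::::::::==========*##+@@=
182 @@@@@@%-:::::::::=============-:#*
183 @@@@@@#::::::::::=============++-*
184 @@@@@@#-::.:::-::================:
185 @@@@@@@@+=-:::::-==+=============-
186 @@@@@@@#-=====--==================
187 @@@@@@@*==========================
188 @@@@@@%===========================
189 @@@@@@%===========================
190 @@@@@@%============-==============
191 @@@@@@#-**-=*--*+++=++============
192 @@@#**-++==*=:*#=-++++++++========
193 @@*==+-*+-*#--*+:=#=-===+++-======
194 %*+-==:--:--:+*-:**-:*+-:---======
195 +=-:::::::::.-::+#=:=#=:---=======
196 -::::-:::::::::::-:-*+:-*+--======
197 :::::-:::::::::::::-*-:*#=:-=-====
198 :::::::::::::-::::::::=*+:=**=----
199 ::::::::::::::::::::::-+--+=@@@@#+
200 :::::::::---::::-:::::::-+*-+%@@@@
201 :-:::--+***+##=:::::::-:-+=:==@@@@
202 ::::-+*++**+++*=+-:::-:::::=+-@@@@
203 :::=+*+++++++++++==::-:-::-++:=@@@
204 ::=+++++++++++++++#=:::::::=--=@@@
[[330.05754972 193.14576134]]
```

The scene shows the shut fingertips ending at row 186, while the stated TCP projects to row 193. So the physical tips sit about 22-25 mm short of the TCP. That is why the first closing happened just above the rim. I'll re-approach about 22 mm deeper, starting from φ=−25°.

move_arm --commands '[[[-1.05,-0.16,0.79],[1.74,-8.15,0],0.45],[[-1.05,-0.16,0.79],[1.74,-8.15,0],0.45],[[-1.05,-0.16,0.79],[1.74,-8.15,0],0.45],[[0,0,0],[0,0,0],0.45],[[0,0,0],[0,0,0],0.45]]'

```text
t: 5.8
eef_pos: [481.8, 132.9, 143.8]
tcp_rot: [3.139, 0.436, -2.929]
ft_force: [0.1, 0.3, -0.3]
opening: 0.366
grip_force: 0.0
```

Run:
```python
from m import *
rep(); p=state()["eef_pos"]
print(((tgt(26,-25)-p)/10).round(2),((tgt(3,-25)-tgt(26,-25))/10).round(2))
```

```text
t 5.8 pos [481.8 132.9 143.8] alongY 1.0 r 81.1 phi_pos -24.6 phi_tool -25.0 u.Y -0.004 toolY.X -0.004 open 0.36619932737125505 0.0 ft [ 0.1  0.3 -0.3]
[ 2.25  0.38 -5.02] [ 0.95  0.2  -2.08]
```

move_arm --commands '[[[1.12,0.19,-2.5],[0,0,0],0.45],[[1.13,0.19,-2.5],[0,0,0],0.45],[[0.48,0.1,-1.04],[0,0,0],0.45],[[0,0,0],[0,0,0],0.45]]'

```text
t: 6.2
eef_pos: [510.4, 138.2, 81.3]
tcp_rot: [3.137, 0.434, -2.929]
ft_force: [-0.6, 0.2, -0.3]
opening: 0.448
grip_force: 0.0
```

move_arm --commands '[[[0.47,0.1,-1.04],[0,0,0],0.45],[[0,0,0],[0,0,0],0.45]]'

```text
t: 6.4
eef_pos: [515.1, 139.1, 73.0]
tcp_rot: [3.137, 0.435, -2.929]
ft_force: [0.2, 0.5, -0.1]
opening: 0.45
grip_force: 0.0
```

move_arm --commands '[[[0,0,0],[0,0,0],0],[[0,0,0],[0,0,0],0],[[0,0,0],[0,0,0],0],[[0,0,0],[0,0,0],0],[[0,0,0],[0,0,0],0]]'

```text
t: 6.9
eef_pos: [513.5, 140.1, 73.4]
tcp_rot: [3.136, 0.434, -2.927]
ft_force: [-1.7, 14.1, 3.2]
opening: 0.166
grip_force: 30.0
```

Run:
```python
from m import *
rep()
```

```text
t 6.9 pos [513.5 140.1  73.4] alongY 1.4 r 3.6 phi_pos -20.4 phi_tool -24.9 u.Y -0.008 toolY.X -0.007 open 0.1657394694858304 29.9928680062294 ft [-1.7 14.1  3.2]
```

Gripped: opening 0.166 ≈ 16 mm at 30 N. Now I carry the wheel 20° and check the forces.

move_arm --commands '[[[0.02,0.05,0.01],[-1.04,4.89,0],0],[[0.02,0.05,0.01],[-1.04,4.89,0],0],[[0.03,0.01,0.01],[-1.04,4.89,0],0],[[0.03,0.01,0.0],[-1.04,4.89,0],0],[[0,0,0],[0,0,0],0]]'

```text
t: 7.4
eef_pos: [519.0, 143.3, 75.2]
tcp_rot: [3.116, 0.183, -2.926]
ft_force: [3.0, -56.6, 21.1]
opening: 0.172
grip_force: 30.3
```

```bash
cat > win.py <<'E'
from m import *
def strip(tag,n="scene"):
    # unroll the hood's top surface: rows phi (deg, toward +x), columns along Y 70..115
    im=read_camera(n);cv2.imwrite(f"pics/{tag}.png",im)
    ph=np.arange(10,82,3);ys=np.arange(68,118,1.5)
    P=np.array([tgt(46,f,y) for f in ph for y in ys]);q=proj(n,P).astype(np.float32).reshape(len(ph),len(ys),2)
    g=cv2.remap(im,q[...,0],q[...,1],cv2.INTER_CUBIC).min(2)
    for f,r in zip(ph,g): print(f,"".join(" .:-=+*#%@"[min(9,v//24)] for v in r))
E
python3 - <<'E'
from win import *
rep();strip("s5")
E
```

```text
t 7.4 pos [519.  143.3  75.2] alongY 3.4 r 7.1 phi_pos 42.4 phi_tool -10.5 u.Y -0.027 toolY.X -0.01 open 0.17167464043580521 30.298984944820404 ft [  3.  -56.6  21.1]
10 ..:::----:--------:::::::::::::::+
13 ..:::--::------:::::::::::--::::=*
16 ::::::::::-::::::::::::::::::...-+
19 ..:::::::::::::::.::::..::::::::-+
22 ..::::::::-=+++===+====++=-.  .:=*
25 ..:::::-+#@@@@@@@@@@@@@@%*=:. ..-*
28 ::::...:+#@@@@@@@@@@@@@@@#=.   :=*
31 :::::..:=#@@@@@@@@@@@@@@@#=:. ..-+
34 :::....-=*##*+===++*%@@@@#=:   .-+
37 ::....:-*%%#++=-:..:+%@@%*=:.  .-+
40 :::...:-*%@@@@@%+:.:+%@@%*-.   .-+
43 :::...:-==++=-==+=--+#@@%*=:    :+
46 ::::..:-=+++=--=*#**#%@@%*=:. .:=*
49 :::::::-=++=--=+#%@%%@@@%#=:   :=#
52 :::::..:-==:::::::-+*###*+=-. .:=*
55 :::::::::----::::..::------:.  .:+
58 ::::::::::---::::::::::::::.....-*
61 ::::::::::::::::::::::::::::...:=#
64 ::::::::::::::::::::::::::::.  .-+
67 :::::::::::::::::::::::::::....:-+
70 ::::::::::::::::::::::::::...::-=*
73 :::::::::::::::::::::::::::::::-=+
76 ::::::::::::::::::::::::::::::-==+
79 :::.::::::::::::::::::..:::....-=*
```

move_arm --commands '[[[0,0,0],[0,0,0],0],[[0,0,0],[0,0,0],0]]'

```text
t: 7.65
eef_pos: [518.6, 143.2, 75.2]
tcp_rot: [3.116, 0.186, -2.926]
ft_force: [6.3, -53.2, 13.9]
opening: 0.172
grip_force: 30.2
```

Run:
```python
from m import *
rep();s=state();print(s["moment"],s["tau"].round(1),s["joints"].round(3))
```

```text
t 7.65 pos [518.6 143.2  75.2] alongY 3.3 r 6.9 phi_pos 40.3 phi_tool -10.7 u.Y -0.027 toolY.X -0.01 open 0.1718182258979676 30.2046325430274 ft [  6.3 -53.2  13.9]
[-9.79915499 -1.36192667 -1.72156296] [ 28.1 -43.1 -13.2   6.6   1.2   0.1] [ 0.123  0.465  2.026  0.095  0.469 -1.747]
```

move_arm --commands '[[[0,0,0],[0,0,0],0.3]]'

```text
t: 7.75
eef_pos: [518.1, 144.5, 75.2]
tcp_rot: [3.113, 0.186, -2.928]
ft_force: [1.1, -15.0, 11.7]
opening: 0.213
grip_force: 7.5
```

move_arm --commands '[[[0,0,0],[0,0,0],0.4],[[0,0,0],[0,0,0],0.4]]'

```text
t: 7.95
eef_pos: [515.6, 147.7, 73.8]
tcp_rot: [3.109, 0.181, -2.928]
ft_force: [-0.7, 0.3, -0.2]
opening: 0.361
grip_force: 0.0
```

Run:
```python
from win import *
rep();strip("s6");s=state();print(s["moment"])
im=read_camera("scene")[130:260,280:400];im2=read_camera("wrist")
a=cv2.resize(im,(400,433),interpolation=cv2.INTER_CUBIC);b=cv2.resize(im2[60:340,150:530],(398,293))
o=np.zeros((433,800,3),np.uint8);o[:,:400]=a;o[:293,402:]=b;cv2.imwrite("pics/g3.png",o)
```

```text
t 7.95 pos [515.6 147.7  73.8] alongY 8.4 r 4.5 phi_pos 32.4 phi_tool -10.4 u.Y -0.033 toolY.X -0.01 open 0.36102619404374875 0.0 ft [-0.7  0.3 -0.2]
10 ..:::------------::---------:::.:+
13 :::::----------:::::::::---:::::=*
16 :::::::::::---:::::::::--::::...-*
19 :::::::::::..::::.::::..::::::::-+
22 ::::::::::-=+++++++====++=-.  .:=*
25 ::::..:-+#@@@@@@@@@@@@@@%*=:...:-*
28 ::::...:+%@@@@@@@@@@@@@@@*=.   :=*
31 :......:=#%@@@@@@@%@@@@@@#+:. ..-*
34 .......-=*##+------=*@@@@#=:   .-+
37 :::....-+%@@#*+++-..=#@@%*=:. ..-+
40 ::::..:=*%@%%###+=-=+%@@%*-.   .-+
43 ::::..:-==+===------+#@@%*=:   .:+
46 :::...:-=+++===++***#%%@%*=:. .:=*
49 ::::::::-===-::-=+**#@@@@#+:.  :+#
52 :::::..:-++=--::::--=+****=-. .:=*
55 :::::::::-====---:::::-----:.  .:+
58 :.:::::::::----:::::::::::::....-*
61 :::::::::::::::::::::::::::::..:=#
64 ::::::::::::::::::::::::::::.  .-+
67 ::::::::::::::::::::::::::.....:-+
70 ::::::::::::::::::::::::::...::-=*
73 :::::::::::::::::::::::::::.:::-=+
76 ::::::::::::::::::::::::::::::-==+
79 ::::::::::::::::::::::....:...:-=*
[-0.03011867  0.13822072  0.00348214]
```

Opening cleared the force. The commanded pose itself had drifted to y=147.7, because the wrist is near its singularity (j5 is small) when leaning back. I'll stay at φ ≥ 0 from here. Next I work out the correction to an upright pose centred on the wheel, and how far the digit has moved.

```bash
cat >> m.py <<'E'
def go(r,phi,y=1.5,yw=.217):
    s=state();M=R.from_euler("xyz",s["tcp_rot"]);f=np.radians(phi)
    # upright tool frame: y along hood axis, z down
    y0=np.array([-np.sin(yw),np.cos(yw),0]);z0=-Z;x0=np.cross(y0,z0)
    D=R.from_rotvec(y0*f)*R.from_matrix(np.column_stack([x0,y0,z0]))
    print("shift cm",((tgt(r,phi,y)-s["eef_pos"])/10).round(2),"turn deg",np.degrees((D*M.inv()).as_rotvec()).round(2))
E
python3 - <<'E'
from win import *
go(4,0);import sys
ph=np.arange(10,82,1);ys=np.arange(78,102,1.5)
P=np.array([tgt(46,f,y) for f in ph for y in ys]);q=proj("scene",P).astype(np.float32).reshape(len(ph),len(ys),2)
S={n:cv2.remap(cv2.imread(f"pics/{n}.png"),q[...,0],q[...,1],cv2.INTER_CUBIC).min(2) for n in("scene0","s3","s5","s6")}
for i in range(8,50,2): print(ph[i],*["".join(" .:-=+*#%@"[min(9,v//24)] for v in S[n][i]) for n in S],sep="  |")
E
```

```text
shift cm [-0.06 -0.79  0.05] turn deg [-4.04  9.72 -0.05]
18  |::::::::::::::::  |::::::::::::::::  |::::::::::::::::  |::::::::::::::::
20  |:::...::--:::...  |:::::.:---::::..  |::::.::::..:::..  |:::...::::.:::..
22  |:::-=++++=-...:-  |:::-=+***=-::::=  |:::-=+++===++===  |:::-==+++++++===
24  |:-+#%@@@%*=:.-*%  |:=+*#%%%#+=::=*@  |:-+#%@@@%%@@@@%%  |:-+#%@@@%@@@@@%%
26  |-+#@@@%%%#=:.-*@  |-+%@%*+++=:..-*@  |:=#@@@@@@@@@@@@@  |-+#@@@@@@@@@@@@@
28  |:=*##*+===-::-*@  |:=*%#=---:. .-#@  |:=*@@@@@@@@@@@@@  |:=#@@@@@@@@@@@@@
30  |:-+++=:..:--=*%@  |:=+**++**+++*%@@  |:-*@@@@@@@@@@@@@  |:-*@@@@@@@@@@@@@
32  |:=++=-::=*##*#@@  |:=+++--+#%@@@@@@  |:-*%@@@%%@@@@@@@  |:=+#%####%%#%@@@
34  |:=++=--=*#@%%%@@  |:=++=:.:=+##%@@@  |:=+##*+===++*#@@  |:-+##*=-----=*%@
36  |-=++-:.::-=+*%@@  |-+**=:..:::-=#@@  |:=##*+--::..:=#@  |:=*%%#+=--:  -*@
38  |:=**+-.   :-+#%@  |-+%@#*===--=+#%@  |-+%@@%##*=:.:=#@  |-+%@@@%###+-:=*@
40  |:=*%%*+-:-=*#%@@  |:=#@@@@@%%##%@@@  |-+#@@@@@@*-..=#@  |-+#%%%%##*+--+#@
42  |:=*%@@%####%@@@@  |:=*@@@@@@@@@@@@@  |:-+*******=::-*@  |:=+++++==--:-=#@
44  |:=*%@@@@%%@@%%@@  |:=*%@@@@@@@@@@@@  |-=====-:-=+==+*%  |-=++===-----=+*%
46  |:-+#%%%%%%%%%@@@  |:-*%@@@@@@@@@@@@  |:=+++=--=+****#%  |:=++++===+***#%%
48  |.-+#%@@%%%%%%%@%  |:-+#@@@@@@@%%@@@  |:-+++===+#@@%%%@  |:-=++=--=+*##%@@
50  |.:=*#%@%%###%%%#  |.:=*%@@@%%###%%%  |:-==-:::-=+*%%@@  |:-===-:.::-=+*%%
52  |.:-+#%%%#****###  |:-=*#%@%%#++++**  |:-==-::::::-+*##  |:-=+=--:::::-=+*
54  |.:-=+****+====++  |.:-=*###*+=----=  |::----::::..:-==  |::-=++=---::::--
56  |:::--=====--:::-  |.::-==++===-::::  |::-----:::::.:::  |:::-===----:::::
58  |::::::---::::..:  |:.::::-----::..:  |::::--::::::::::  |::::----::::::::
```

move_arm --commands '[[[-0.02,-0.4,0.02],[-1.35,3.24,0],0.4],[[-0.02,-0.39,0.02],[-1.35,3.24,0],0.4],[[-0.02,0,0.01],[-1.34,3.24,0],0.4],[[0,0,0],[0,0,0],0.4]]'

```text
t: 8.5
eef_pos: [515.9, 140.8, 73.9]
tcp_rot: [-3.141, 0.0, -2.923]
ft_force: [0.4, 0.0, 0.4]
opening: 0.397
grip_force: 0.0
```

Run:
```python
from m import *
rep();go(4,0);print(state()["joints"].round(3))
```

```text
t 8.5 pos [515.9 140.8  73.9] alongY 1.6 r 4.1 phi_pos 17.5 phi_tool -0.0 u.Y 0.0 toolY.X -0.008 open 0.3968163251942872 0.0 ft [0.4 0.  0.4]
shift cm [-0.12 -0.03  0.01] turn deg [ 0.01  0.01 -0.07]
[ 0.143  0.515  1.898 -0.     0.728 -1.646]
```

move_arm --commands '[[[0,0,0],[0,0,0],0],[[0,0,0],[0,0,0],0],[[0,0,0],[0,0,0],0],[[0,0,0],[0,0,0],0],[[0,0,0],[0,0,0],0]]'

```text
t: 9.0
eef_pos: [514.5, 140.5, 74.1]
tcp_rot: [3.141, 0.0, -2.924]
ft_force: [-1.8, 3.6, 1.8]
opening: 0.17
grip_force: 30.0
```

move_arm --commands '[[[0.03,0.01,0],[-1.08,4.88,0],0],[[0.03,0.01,0],[-1.08,4.88,0],0],[[0.03,0.01,-0.01],[-1.08,4.88,0],0],[[0,0,0],[0,0,0],0]]'

```text
t: 9.4
eef_pos: [516.5, 141.0, 74.7]
tcp_rot: [3.141, -0.265, -2.924]
ft_force: [-3.9, 3.3, 18.6]
opening: 0.166
grip_force: 30.0
```

Run:
```python
from win import *
rep();strip("s7")
```

```text
t 9.4 pos [516.5 141.   74.7] alongY 1.7 r 5.1 phi_pos 21.6 phi_tool 15.2 u.Y 0.001 toolY.X -0.008 open 0.1658042972145577 30.004597306251526 ft [-3.9  3.3 18.6]
10 ::::::::::::::::::..............:.
13 ::::::::::::::::::................
16 :::::::::::::::::::...............
19 ::::::::::::::::::................
22 :::::::::::::::::::.....::....::::
25 ::::::::::::::::::::...::::::::...
28 ::::::::---::..:::::::::::::::----
31 ::::::::---::::::::::::::::::::--=
34 ::::::::::::::.::::::::::::::::---
37 ::::::::::::::::::::::::::::::::::
40 :::::::::::::.....::::::::::::::..
43 .::::::::...:::..::...:::::.... ..
46 ::::....:------::-=**###*+-....:=*
49 :::::::::-===--:..-+#@@@@#+-. .:+#
52 :::::..:-+####+=-::-=+***+=-. .:=*
55 :::::::::-=+**+==-:::------:.  .:+
58 ::::::::::::------::::::::::....-*
61 :::::::::::::::::::::::::::::..:=#
64 :::::::::::::::::::::::::::..  .-+
67 :::::::::::::::::::::::::::....:-+
70 :::::::::::::::::::::::::....::-=*
73 ::::::::::::::::::::::::::..:::-=+
76 ::::::::::::::::::::::::::::::-==+
79 :::.:::::::::::::::::..........-=*
```

It turns cleanly. The gripper now hides the window, so I continue the stroke to 40°.

move_arm --commands '[[[0.03,0.01,0.08],[-1.08,4.88,0],0],[[0.03,0.01,0.05],[-1.08,4.88,0],0],[[0.03,0.01,0],[-1.08,4.88,0],0],[[0.03,0.01,0],[-1.08,4.88,0],0],[[0.03,0.01,0],[-1.08,4.88,0],0],[[0,0,0],[0,0,0],0]]'

```text
t: 10.05
eef_pos: [518.5, 141.6, 75.2]
tcp_rot: [3.141, -0.7, -2.924]
ft_force: [4.2, 3.9, 11.6]
opening: 0.169
grip_force: 30.0
```

move_arm --commands '[[[0,0,0],[0,0,0],0.4],[[0,0,0],[0,0,0],0.4],[[0,0,0],[0,0,0],0.4],[[0,0,0],[0,0,0],0.4]]'

```text
t: 10.45
eef_pos: [517.2, 140.9, 75.2]
tcp_rot: [-3.141, -0.698, -2.924]
ft_force: [-0.0, -0.4, 0.4]
opening: 0.388
grip_force: 0.0
```

Run:
```python
from m import *
rep();go(4,0);print(state()["joints"].round(3))
```

```text
t 10.45 pos [517.2 140.9  75.2] alongY 1.4 r 5.8 phi_pos 26.2 phi_tool 40.0 u.Y 0.005 toolY.X -0.007 open 0.3877886875601915 0.0 ft [-0.  -0.4  0.4]
shift cm [-0.25 -0.04 -0.12] turn deg [ 8.620e+00 -3.903e+01 -2.000e-02]
[ 0.163  0.825  1.423 -0.035  1.59  -1.614]
```

move_arm --commands '[[[-0.04,0,-0.01],[1.44,-6.5,0],0.4],[[-0.04,0,-0.02],[1.44,-6.5,0],0.4],[[-0.04,0,-0.02],[1.44,-6.5,0],0.4],[[-0.04,0,-0.02],[1.44,-6.5,0],0.4],[[-0.04,0,-0.02],[1.44,-6.5,0],0.4],[[-0.04,0,-0.02],[1.44,-6.5,0],0.4],[[0,0,0],[0,0,0],0.4]]'

```text
t: 11.15
eef_pos: [512.8, 140.7, 74.9]
tcp_rot: [3.141, 0.001, -2.924]
ft_force: [1.1, 0.2, -0.3]
opening: 0.402
grip_force: 0.0
```

Run:
```python
from win import *
rep();go(4,0);strip("s8")
```

```text
t 11.15 pos [512.8 140.7  74.9] alongY 2.1 r 5.2 phi_pos -20.2 phi_tool -0.1 u.Y -0.0 toolY.X -0.008 open 0.4019609953763589 0.0 ft [ 1.1  0.2 -0.3]
shift cm [ 0.19 -0.03 -0.09] turn deg [-0.03  0.06 -0.03]
10 :::::------::::::::::::::::::::.:+
13 ..:::-----:::::::::::::::-::::::=*
16 .::::::::::-::::::-::----::::...-+
19 ::::::::::::..::::::::.:::::::::-+
22 :..:::::::-=+++==--:.:-++=-.  .:=*
25 ::....:-+#@@@@@@@@%%%@@@%*=:.  .-*
28 ::::. .:+#@@@@@@@@@@@@@@@#=.   :=*
31 :......:=#@@@@@@@@@@@@@@@#=:.  .-+
34 .......-*%@@@@@@@@%@@@@@@*=:    :+
37 .......-=*#*+++**++*%@@@%*=:. ..-+
40 ::::...-+#%#+-...  .=#@@%+-.   .-*
43 :::....-*%@@%#++=-:=#@@@%*=:    :+
46 :::....:=*#*+==-:.:=#@@@%*=:. ..=*
49 :::::.::-+*#***+-..-*%@@@#+:   :=#
52 :::::..:-=+****+=::-=+***+=-. .:=*
55 .::...:::--====--:::::--=--:.  .:+
58 ::::::::::::-::::::::::::::.....-+
61 :::::::::::::::::::::::::::::..:=#
64 ::::::::::::::::::::::::::::.  .-+
67 :::::::::::::::::::::::::::....:-+
70 :::::::::::::::::::::::::....::-=*
73 :::::::::::::::::::::::::....::-=+
76 :::::::::::::::::::::::::::..::-=+
79 :::::::::::::::::::::..........-=*
```

Now a 3 sits slightly below the middle (bars at about 38/46/54°, window 22–53°). I need about 28° more.

move_arm --commands '[[[0.2,0,-0.05],[0,0,0],0],[[0,0,0],[0,0,0],0],[[0,0,0],[0,0,0],0],[[0,0,0],[0,0,0],0],[[0,0,0],[0,0,0],0]]'

```text
t: 11.7
eef_pos: [517.2, 141.1, 73.2]
tcp_rot: [3.141, -0.001, -2.924]
ft_force: [2.5, 1.4, -6.1]
opening: 0.167
grip_force: 30.0
```

move_arm --commands '[[[0.03,0.01,0.05],[-1.01,4.56,0],0],[[0.03,0.01,0.05],[-1.01,4.56,0],0],[[0.03,0.01,0],[-1.01,4.56,0],0],[[0.03,0.01,0],[-1.01,4.56,0],0],[[0.03,0.01,0],[-1.01,4.56,0],0],[[0.03,0.01,0],[-1.01,4.56,0],0],[[0,0,0],[0,0,0],0]]'

```text
t: 12.4
eef_pos: [518.6, 141.6, 73.9]
tcp_rot: [3.142, -0.495, -2.924]
ft_force: [-4.2, -1.2, 3.1]
opening: 0.164
grip_force: 30.0
```

move_arm --commands '[[[0,0,0],[0,0,0],0.4],[[0,0,0],[0,0,0],0.4],[[0,0,0],[0,0,0],0.4],[[0,0,0],[0,0,0],0.4]]'

```text
t: 12.8
eef_pos: [518.7, 141.6, 75.0]
tcp_rot: [3.142, -0.488, -2.924]
ft_force: [0.2, -0.2, 0.0]
opening: 0.389
grip_force: 0.0
```

move_arm --commands '[[[-0.03,0,-0.01],[1.44,-6.5,0],0.4],[[-0.03,0,-0.01],[1.44,-6.5,0],0.4],[[-0.03,0,-0.02],[1.44,-6.5,0],0.4],[[-0.03,0,-0.02],[1.44,-6.5,0],0.4],[[0,0,0],[0,0,0],0.4]]'

```text
t: 13.3
eef_pos: [515.6, 141.4, 75.0]
tcp_rot: [3.141, -0.023, -2.924]
ft_force: [-0.9, -0.3, 0.0]
opening: 0.4
grip_force: 0.0
```

Run:
```python
from win import *
rep();go(4,0);strip("s9")
im=cv2.imread("pics/s9.png")[130:260,280:400];b=read_camera("wrist");cv2.imwrite("pics/w9.png",b)
```

```text
t 13.3 pos [515.6 141.4  75. ] alongY 2.2 r 5.1 phi_pos 12.3 phi_tool 1.3 u.Y -0.0 toolY.X -0.008 open 0.39972273342408593 0.0 ft [-0.9 -0.3  0. ]
shift cm [-0.09 -0.09 -0.1 ] turn deg [ 0.26 -1.26 -0.03]
10 ::::::--------:::::::::::::::::.:+
13 ...::--------::::::---:::---::::=*
16 :::::::::::-:::::::::::::::::..:-+
19 ..:::::..::..::::.:::....::.::::-+
22 ::::::::::-=+++===+==-=++=-.  .:=*
25 ::::.::-+#@@@@@@@@@@@@@@%*=:. ..-*
28 ::::...:=#@@@@@@@@@@@@@@@*=.   :=*
31 ::::..:-+**++#@@@*--*@@@@#+:. ..-+
34 ......:-=++==#@@@*=-+#@@@#=:   .-+
37 :::...:-=+=-:-+##+--+%@@@*=:   .-+
40 ::::..:-=*+=:  ....:+%@@%*-:   .-+
43 ::::...-+%@@##*+=::-#@@@%*=:   .-+
46 ::.....:=#@@@@@%*-:-*@@@%*-:   .=*
49 :::::..:-+%@@@@%#*=+*%@@@#+:   :=#
52 ::::...:-=*%%@@@%%#*+****+=:.  :=*
55 :::::::.:-=++*++++++==----::.   :+
58 ::::::::::::----:::::::::::.....-+
61 :::::::::::::::::...:::::::::..:=#
64 ::::::::::::::::::::::::::::.  .-+
67 ::::::::::::::::::::::::::.....:-+
70 ::::::::::::::::::::::::::....:-=*
73 ::::::::::::::::::::::::::..:::-=+
76 :::::::::::::::::::::::......::-=+
79 :::::::::::::::::::::..........-=+
```

A 4 is in the window, spanning about 29.5–49° of 22–54°, so it is centred. I'm withdrawing straight up and looking once more.

move_arm --commands '[[[0,-0.05,2.5],[0,0,0],0.4],[[0,0,4],[0,0,0],0.4],[[0,0,4],[0,0,0],0.4],[[0,0,4],[0,0,0],0.4],[[-3,0,3],[0,0,0],0.4],[[-4,0,0],[0,0,0],0.4],[[-4,0,0],[0,0,0],0.4],[[0,0,0],[0,0,0],0.4],[[0,0,0],[0,0,0],0.4]]'

```text
t: 14.3
eef_pos: [408.2, 141.4, 249.8]
tcp_rot: [3.141, -0.025, -2.924]
ft_force: [1.6, -0.3, -0.4]
opening: 0.399
grip_force: 0.0
```

Run:
```python
from win import *
rep()
s=read_camera("scene");t=read_camera("top");w=read_camera("wrist");cv2.imwrite("pics/send.png",s)
o=np.zeros((600,800,3),np.uint8)
o[:300,:400]=cv2.resize(s[165:200,330:376],(400,300),interpolation=cv2.INTER_CUBIC)
o[:300,400:]=cv2.resize(s[150:390,200:520],(400,300))
o[300:,:400]=cv2.resize(w[60:330,140:500],(400,300))
o[300:,400:]=cv2.resize(t[100:280,220:460],(400,300))
cv2.imwrite("pics/end.png",o)
```

```text
t 14.3 pos [408.2 141.4 249.8] alongY 24.6 r 207.7 phi_pos -30.0 phi_tool 1.4 u.Y 0.0 toolY.X -0.008 open 0.3994863767338769 0.0 ft [ 1.6 -0.3 -0.4]
```

View pics/end.png

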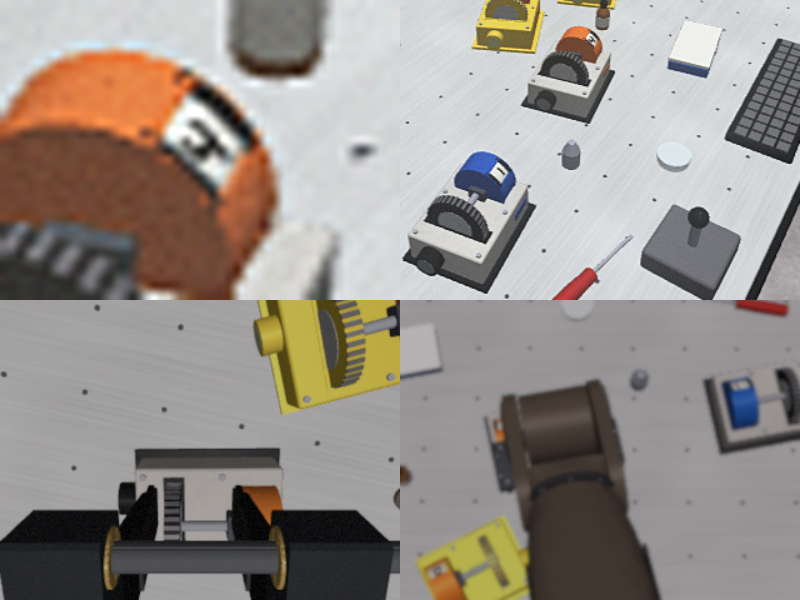

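The picture shows the 4 centred in the orange hood's window, at (205,135) in the upper-left crop. The objective is still standing at (571,155) in the upper-right crop, the blue changer is untouched, and the gripper is clear.

```bash
python3 -c "
from cell import env
print(env.job_done())"
```

```text
the job is handed in; nothing more can be done
None
```

The orange-hooded changer's wheel is rolled to 4, which sits centred in the window within about 1–2°; the gripper is clear, the blue-hooded wheel and the objective were left alone, and the job was handed in at about 14.5 s.

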